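# Lock the shaker and hold the clamp bar on the tube rack

### The arm

A 6-joint arm with a two-finger parallel gripper is mounted at the origin on the work surface. World frame = base frame: x ahead of the robot, y to its left, z up, the work surface at z = 0. Lengths are in mm, angles in rad, forces in N, time in s.
With the tool pointing down it reaches from about 250 to 775 mm from the base axis. Payload 4 kg.
Tool frame: the origin (TCP) lies midway between the tips of the shut fingers; the grasp point (between the pads) lies 19 mm behind it (r.grip_point_offset is the z of the grasp point in the tool frame, in mm); z points along the fingers, y is the line along which they close (so a half turn about z gives the same grasp; the last joint's range is limited). The gripper opens to 94 mm and grips with 3 to 60 N. Pads are 16 mm wide; open, the fingers measure 119 mm over their backs; the gripper's body (75 mm by 177 mm) begins 78 mm behind the grasp point.
Start: joints at [1.08, 0.087, 1.371, -0, 1.684, -0.103], TCP at [207.995, 509.174, 205.506] pointing down, gripper open.
Joint ranges: [-3.1, 3.1], [-0.76, 2.03], [0.27, 2.55], [-1.08, 4.22], [0.17, 2.65], [-2.57, 2.57]. Speed limits (rad/s): [2.79, 2.79, 3.14, 3.14, 3.14, 3.14].

### API

Orientations are given as [roll, pitch, yaw] about the fixed x, y, z axes, in that order (R = Rz(yaw) Ry(pitch) Rx(roll)).
In Python, from cell import r, kinematics, vision, readout gives the robot as it stands. Calls block until the motion is done:
- r.move_pose(position, orientation): joint-space move of the TCP to a pose.
- r.move_straight(position, feed=150, orientation=None, f_stop=None): straight line of the TCP; orientation=None keeps the orientation; feed is the mean speed in mm/s. With f_stop (N) it stops when the force on the tool has changed by that much, and returns True; else False.
- r.move_joints(angles): joint-space move.
- r.set_gripper(opening, force=None): finger opening in mm; force is the grip in N (None keeps the last); returns when the fingers have stopped.
- r.hold(seconds).
- kinematics.ik(position, orientation): joint angles nearest the present ones, or None.
- vision.camera(name): name is "side" or "top"; returns the picture (480x640x3 uint8, blue, green, red); there is no depth.
- vision.camera_params(name): a dict with "camera_matrix" (3x3 intrinsics, pixels), "camera_from_world" (4x4, takes a point from world to camera coordinates). Camera axes: x right, y down, z forward; pixel columns grow to the right and rows downward; lengths in mm; the calibration is good to about 2 mm. A picture is of the moment at which its call begins. camera_params takes no time and is no camera call.
A pose or a line that the arm cannot do raises r.Unreachable and nothing moves.
- r.finish_job(): hands the job in; it is judged then, once.
Readings, each from a call of its own:
- readout.get_t(): time.
- readout.get_q(): joint angles.
- readout.get_qd(): joint speeds.
- readout.get_joint_torque(): joint torques, N m.
- readout.get_tool_pos(): TCP position.
- readout.get_tcp_rot(): TCP orientation.
- readout.get_force(): force on the tool from outside, world axes, zero at the start.
- readout.get_ft_torque(): the same for the moment, N m.
- readout.get_width(): finger opening in mm.
- readout.get_gripper_force(): force on a finger pad.
Only numpy, scipy, OpenCV 4.12 (cv2) and the standard library are available. Lean on these libraries where they do the work, as an engineer would, in place of code of your own. Each camera call takes 0.05 s, during which the arm holds its last target. There are 200 camera calls.

### The job

Press the lock lever on the front of the shaker down until it clicks and stays down by itself, so that the platform can no longer slide. Then slide the clamp bar up to the green tube rack, push the rack square against the stop bar at the far end of the platform and keep pressing steadily with about 10 newtons, so that I can tighten the bar's two thumb screws: finish while still pushing, do not back off. Leave the other things on the bench where they are and do not tip the rack.

Things in the scene. Friction and masses are not known exactly. Their poses are not given: they have to be found in the camera images.
- shaker: white bench shaker, 310 (x) by 260 mm; origin: centre of its footprint; x from its front to its far side, along which platform and clamp bar slide. Front deck x -155 to -75 mm, top z 45, lock lever at y -75, dial at y +75; housing behind it, top z 80. Platform plate 215 by 270 mm, its mat at z 106, centre at x 35 mm + joint platform; side rails at y +-128, top z 118
- platform (a joint): slide of the platform along the shaker's x, m, -0.010 to 0.010; bars and rack ride on it. Unlocked it slides at about 1 N. With the lever down a sprung pin enters a comb of 9 mm pitch below it: then, or at the first push, it shifts up to 5 mm and stands firm (25 N) near -0.009, 0 or 0.009
- lock_lever (a joint): angle of the lock lever, rad: 0 up (sprung up, unlocked), grows as the paddle is pressed down, hard stop 0.34. At about 0.285 an inner pawl snaps in; let go after that it stays at 0.25 to 0.28 (locked) and cannot rise again; let go sooner it springs back. About 3 N at the paddle start it, up to 12 N bring it home
- lock_paddle: black ribbed paddle on the lock lever's steel arm, 30 (x) by 40 by 9 mm. Its frame lies on the lever's pivot, a level axis along the shaker's y at x -78, y -75, z 64 mm of the shaker; the paddle lies 55 to 85 mm in front of the pivot and turns with the lever
- paddle_top (a point): middle of the paddle's upper face, 70 mm in front of the pivot; 87 mm above the bench when up, 68 mm when locked, moving almost straight down. The face rises to the front by 0.25 rad when up, level when locked. 60 to 85 mm behind it begin the platform (118 mm high) and, above its near edge, the clamp bar and its screws (up to 150 mm)
- clamp_bar (a joint): slide of the clamp bar along the platform, m, in the shaker's +x: 0 at the near end; about 0.099 when the 64 mm rack is square between bar and stop. Not sprung, about 1 N of friction; it cannot turn
- bar_near (a point): middle of the clamp bar's near upright face, the face to push on. Aluminium bar across the platform: 242 mm long, 26 high (top 13 mm above this point, 144 mm above the bench; underside 12 mm above the mat), 17 thick with its pad; a black thumb screw 24 mm across at each end, tops 19 mm above this point
- bar_pad: rubber pad on the clamp bar's far face, 236 by 24 mm, which bears on the rack. Frame: middle of the bar, 7 mm behind its near face, axes as the shaker's; the bearing face is at x +10 mm
- stop_bar: fixed stop bar across the far end of the platform, 270 mm long, 26 high, 13 thick, rubber face towards the clamp bar. Frame: middle of that face, 131 mm above the bench, axes as the shaker's
- tube_rack: green microtube rack with capped tubes, 64 (x) by 150 (y) by 52 mm high, 58 with the caps, 0.2 to 0.4 kg, loose and askew on the platform's mat between the bars, long sides towards them. Origin: centre of its underside
- spare_screw: loose black thumb screw, 24 mm across, 28 mm high, standing on the shaker's front deck left of the lever; origin at its underside. Leave it.
- beaker: glass beaker, 68 mm across, 85 mm high, on the bench right of the shaker; origin centre of its underside. Leave it.
- reagent_bottle: amber bottle, 56 mm across, about 115 mm high, on the bench right of the shaker; origin centre of its underside. Leave it.
- rotor_cover: round aluminium rotor cover, 96 mm across, 26 mm high, on the bench left of the shaker; origin centre of its underside. Leave it.
- marker: marker pen, 133 mm long, 16 mm thick, lying on the bench in front of the shaker; origin near its middle. Leave it.
- tip_box: pipette tip box with clear lid, 85 by 125 mm, 71 mm high, on the bench left of the shaker; origin centre of its underside. Leave it.

How it is judged:
By the outcome, as a careful person would: the job done as asked, in the order asked, and still so for the second after the job is handed in, while the arm keeps its last pose, push and grip.
It also fails if it takes over 54 s, if anything falls off the work surface, if the arm or the gripper's body presses on something with over 40 N, if the wrist force passes 120 N, or if a joint passes its speed limit or range.

## Working session

There is one attempt and no reset: what is moved stays moved. The work goes in short steps, each a Python script; the robot and the scene stay as the last script left them, time stands still between calls to the robot, and variables do not carry over. Pictures are saved under pics/ and viewed, at most 10 in all, crops included, and the job is handed in when it is done.

```bash
ls; mkdir -p pics; python3 - <<'E'
from cell import r,vision,readout
import cv2,numpy as np
for n in("side","top"):
    cv2.imwrite(f"pics/{n}0.png",vision.camera(n)); p=vision.camera_params(n); print(n,np.round(p["camera_matrix"],1).tolist(),np.round(p["camera_from_world"],3).tolist())
print(readout.get_tcp_rot(),readout.get_t())
E
```

```text
pics
side [[499.3, 0.0, 314.0], [0.0, 499.3, 230.2], [0.0, 0.0, 1.0]] [[-0.818, -0.576, 0.009, 480.569], [-0.442, 0.618, -0.65, 292.237], [0.369, -0.535, -0.76, 776.913], [0.0, 0.0, 0.0, 1.0]]
top [[551.7, 0.0, 322.1], [0.0, 551.7, 249.0], [0.0, 0.0, 1.0]] [[0.021, -1.0, -0.005, 18.999], [-0.975, -0.019, -0.221, 596.554], [0.221, 0.009, -0.975, 909.162], [0.0, 0.0, 0.0, 1.0]]
[-3.13956540e+00 -1.88284262e-04  2.75381007e+00] 0.1
```

View pics/top0.png

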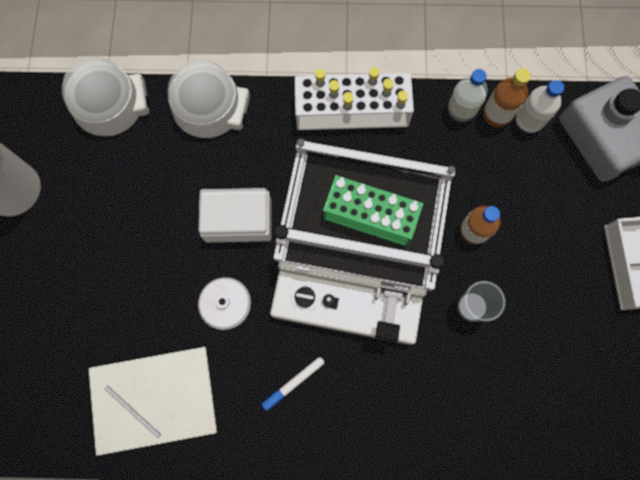

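View pics/side0.png

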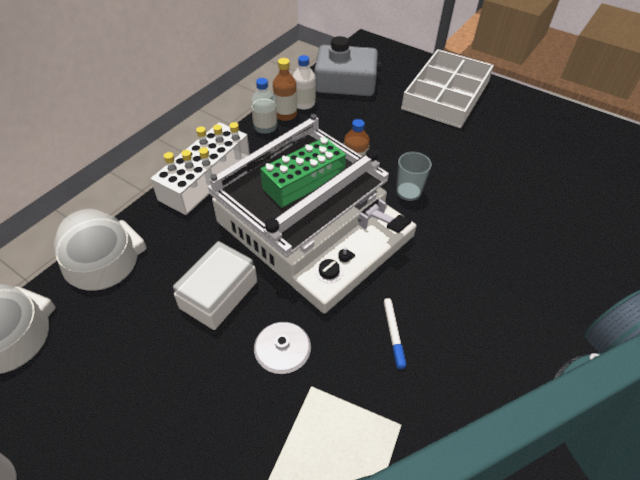

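The top view shows the shaker turned slightly clockwise, with the bar screws near (282,232) and (437,261), the paddle near (388,331) and the rack near (373,210). The side view shows the same scene unobstructed. I'll enlarge both.

```bash
python3 - <<'E'
import cv2
a=cv2.imread("pics/top0.png")[135:350,265:465];cv2.imwrite("pics/topc.png",cv2.resize(cv2.convertScaleAbs(a,alpha=1.3,beta=25),None,fx=2.75,fy=2.75,interpolation=cv2.INTER_CUBIC))
a=cv2.imread("pics/side0.png")[110:310,200:425];cv2.imwrite("pics/sidec.png",cv2.resize(cv2.convertScaleAbs(a,alpha=1.3,beta=25),None,fx=3,fy=3,interpolation=cv2.INTER_CUBIC))
E
```

```text
(no output)
```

View pics/topc.png

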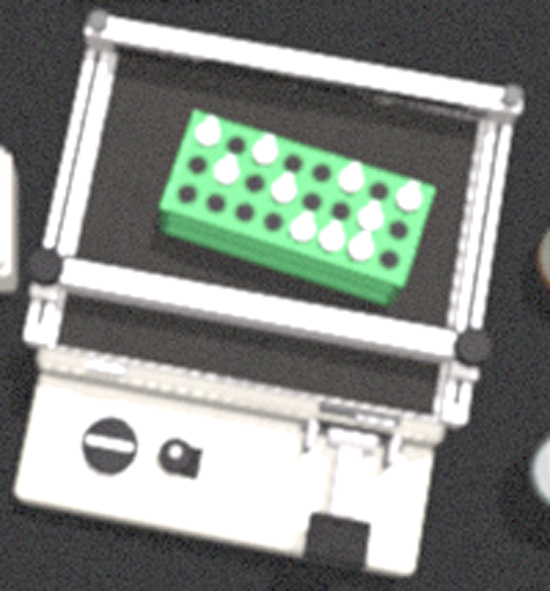

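View pics/sidec.png

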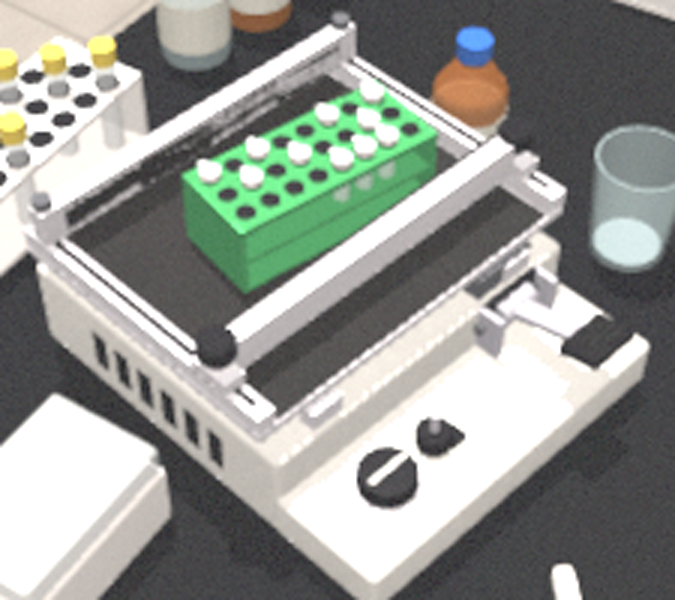

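The crop shows the deck front corners at (17,497) and (413,573), the screws at (45,266) and (472,347), the paddle at about (336,542), and the corners of the rack's top face. I'll turn these into world points.

```bash
cat > h.py <<'E'
import numpy as np
from cell import vision
def ray(cam,u,v,z):
    p=vision.camera_params(cam);K=p["camera_matrix"];T=np.array(p["camera_from_world"])
    R=T[:3,:3];c=-R.T@T[:3,3];d=R.T@np.linalg.inv(K)@[u,v,1]
    return (c+d*(z-c[2])/d[2])
E
python3 - <<'E'
from h import *
t=lambda a,b,z:ray("top",265+a/2.75,135+b/2.75,z)
s=lambda a,b,z:ray("side",200+a/3,110+b/3,z)
for n,f,L in(("top",t,dict(dl=(17,497,45),dr=(413,573,45),sl=(45,264,150),sr=(472,345,150),stl=(97,20,144),str=(513,93,144),pad=(338,542,86),
 r1=(193,110,158),r2=(434,184,158),r3=(403,283,158),r4=(163,213,158),spare=(178,450,70))),
 ("side",s,dict(dl=(375,592,45),dr=(648,345,45),sl=(216,342,150),sr=(517,150,150),pad=(598,340,86),r1=(184,176,158),r2=(368,88,158),r3=(437,130,158),r4=(243,229,158)))):
    P={k:f(*v) for k,v in L.items()}
    for k,v in P.items(): print(n,k,v.round(1))
    for a,b in(("dl","dr"),("sl","sr"),("r1","r2"),("r4","r3"),("stl","str")):
        if a in P:
            d=P[a]-P[b];print(a,b,"len",np.hypot(*d[:2]).round(1),"yaw",np.arctan2(-d[0],d[1]).round(4))
E
```

```text
top dl [478.6 118.5  45. ]
top dr [ 435.8 -134.2   45. ]
top sl [605.9  97.3 150. ]
top sr [ 562.  -153.8  150. ]
top stl [763.8  71.4 144. ]
top str [ 720.8 -183.9  144. ]
top pad [451.2 -82.2  86. ]
top r1 [700.9  11.4 158. ]
top r2 [ 657.3 -132.1  158. ]
top r3 [ 596.5 -112.9  158. ]
top r4 [636.2  28.1 158. ]
top spare [507.6  16.1  70. ]
dl dr len 256.3 yaw -0.1679
sl sr len 254.9 yaw -0.173
r1 r2 len 150.0 yaw -0.2951
r4 r3 len 146.4 yaw -0.2751
stl str len 259.0 yaw -0.1666
side dl [475.7 127.2  45. ]
side dr [ 436.3 -129.7   45. ]
side sl [604.2 100.4 150. ]
side sr [ 550.1 -134.9  150. ]
side pad [452.  -79.5  86. ]
side r1 [698.2  11.7 158. ]
side r2 [ 654.7 -122.   158. ]
side r3 [ 596.5 -113.5  158. ]
side r4 [641.2  27.1 158. ]
dl dr len 259.9 yaw -0.152
sl sr len 241.4 yaw -0.2257
r1 r2 len 140.6 yaw -0.3142
r4 r3 len 147.6 yaw -0.3083
```

```bash
cat >> h.py <<'E'
YAW=-0.168;O=np.array([610.,-32.]);ORI=[np.pi,0,np.pi+YAW]
ux=np.array([np.cos(YAW),np.sin(YAW)]);uy=np.array([-ux[1],ux[0]])
def W(x,y,z): return list(O+x*ux+y*uy)+[z]
E
python3 - <<'E'
from h import *
from cell import r,readout
r.set_gripper(0)
r.move_pose(W(-150,-75,190),ORI)
r.move_straight(W(-150,-75,100),feed=150)
print(readout.get_t(),readout.get_force())
print(r.move_straight(W(-150,-75,70),feed=40,f_stop=30),readout.get_tool_pos(),readout.get_force())
for z in (68,66,64,62,60):
    h=r.move_straight(W(-150,-75,z),feed=30,f_stop=20); f=readout.get_force(); print(z,h,readout.get_tool_pos().round(1),f.round(1))
    if h or f[2]>18: break
r.hold(.2);print(readout.get_force().round(1),readout.get_t())
E
```

```text
4.5417 [0.68801258 0.4923577  0.26372819]
False [449.67653103 -80.97943697  70.05597127] [-0.06919606  0.64512173 -0.42229017]
68 False [449.6 -80.9  68.1] [-0.7 -0.   4.7]
66 False [449.5 -80.9  66.3] [-2.6  0.8  6.6]
64 False [449.5 -80.8  64.4] [-2.8  0.9  6.7]
62 False [449.7 -80.9  63.4] [-4.1  0.8 10.6]
60 False [449.7 -80.9  63. ] [-7.2  1.3 18.1]
[-6.8  2.  18.3] 6.8917
```

```bash
python3 - <<'E'
from cell import vision,r,readout
import cv2,numpy as np
a=vision.camera("side")[170:290,320:470];b=vision.camera("top")[270:390,320:470]
cv2.imwrite("pics/p1.png",cv2.convertScaleAbs(cv2.resize(np.vstack([a,b]),None,fx=2.5,fy=2.5,interpolation=cv2.INTER_CUBIC),alpha=1.3,beta=25))
E
```

```text
(no output)
```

View pics/p1.png

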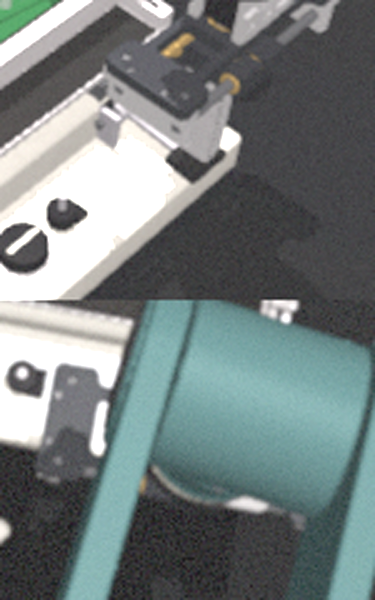

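The finger is on the black paddle. Height 63 mm matches the hard stop, so I'll lift and check that the lever stays down.

```bash
python3 - <<'E'
from h import *
from cell import vision,r,readout
import cv2,numpy as np
for z in (66,70,110): r.move_straight(W(-150,-75,z),feed=60);print(readout.get_tool_pos().round(1),readout.get_force().round(1))
r.move_straight(W(-110,0,185),feed=200)
print(readout.get_t())
a=vision.camera("side")[110:310,200:425];b=vision.camera("top")
cv2.imwrite("pics/p2.png",cv2.convertScaleAbs(cv2.resize(a,None,fx=3,fy=3,interpolation=cv2.INTER_CUBIC),alpha=1.3,beta=25)); cv2.imwrite("pics/top2.png",b)
E
```

```text
[450.1 -81.   67.1] [-1.8  0.2  6.1]
[449.4 -80.7  69.5] [-0.5 -0.1 -0.4]
[449.4 -80.8 109.8] [-0.3 -0.5 -0.1]
9.025
```

View pics/p2.png

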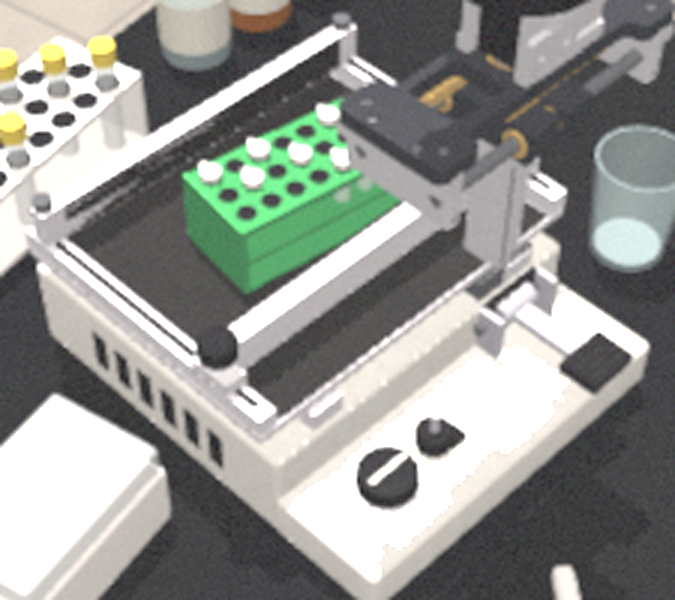

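The paddle has dropped about 22 crop pixels, to (597,362), and stays there, so the lever is locked. Next I'll push the bar.

```bash
cat >> h.py <<'E'
def st():
    from cell import readout
    p=readout.get_tool_pos();f=readout.get_force();d=p[:2]-O
    return round(float(d@ux),1),round(float(d@uy),1),round(float(p[2]),1),"F",round(float(f[:2]@ux),1),round(float(f[:2]@uy),1),round(float(f[2]),1),"t",round(float(readout.get_t()),2)
E
python3 - <<'E'
from h import *
from cell import r
r.move_straight(W(-75,-6,170),feed=150)
r.move_straight(W(-75,-6,126),feed=100);print(st())
x=-75
while x<34:
    x+=8;h=r.move_straight(W(x,-6,126),feed=40,f_stop=8);s=st();print(x,h,s)
    if h or s[4]<-7: break
E
```

```text
(-75.0, -5.9, 126.4, 'F', 0.4, 0.1, -0.5, 't', 10.12)
-67 False (-66.4, -6.0, 126.4, 'F', -0.5, 0.5, -0.6, 't', 10.47)
-59 False (-58.8, -6.0, 125.9, 'F', -0.1, 0.9, 0.7, 't', 10.82)
-51 False (-50.8, -6.0, 125.9, 'F', -0.6, -0.7, 0.5, 't', 11.18)
-43 False (-42.8, -6.0, 125.9, 'F', -0.1, 0.6, -0.2, 't', 11.53)
-35 False (-34.6, -6.0, 126.0, 'F', 1.0, 0.4, -0.8, 't', 11.88)
-27 False (-26.5, -6.0, 126.0, 'F', -0.5, -1.0, 0.4, 't', 12.22)
-19 False (-18.3, -6.0, 126.0, 'F', -0.4, 0.2, -0.1, 't', 12.57)
-11 False (-10.4, -6.0, 126.0, 'F', -0.1, -0.3, -0.1, 't', 12.93)
-3 False (-2.5, -6.0, 126.0, 'F', -0.3, 0.2, 1.2, 't', 13.28)
5 False (5.5, -6.1, 126.0, 'F', -1.2, -0.5, 1.4, 't', 13.62)
13 False (13.5, -6.1, 126.0, 'F', -1.4, -0.7, 1.4, 't', 13.97)
21 False (21.5, -6.1, 126.0, 'F', -0.4, 0.0, 1.1, 't', 14.32)
29 False (29.5, -6.1, 126.0, 'F', -1.6, -1.6, 0.9, 't', 14.68)
37 False (37.3, -6.1, 125.9, 'F', -1.8, -1.4, 1.2, 't', 15.03)
```

```bash
python3 - <<'E'
from h import *
from cell import r,vision
import cv2
x=37
while x<52:
    x+=1;h=r.move_straight(W(x,-6,126),feed=12,f_stop=8);r.hold(.1);s=st();print(x,h,s)
    if h or s[4]<-6: break
a=vision.camera("side")[110:310,200:425]
cv2.imwrite("pics/p3.png",cv2.convertScaleAbs(cv2.resize(a,None,fx=3,fy=3,interpolation=cv2.INTER_CUBIC),alpha=1.3,beta=25))
E
```

```text
38 False (37.4, -6.1, 126.0, 'F', -4.6, -2.2, 2.6, 't', 15.38)
39 False (37.5, -6.1, 126.0, 'F', -6.6, -1.3, 4.5, 't', 15.72)
```

View pics/p3.png

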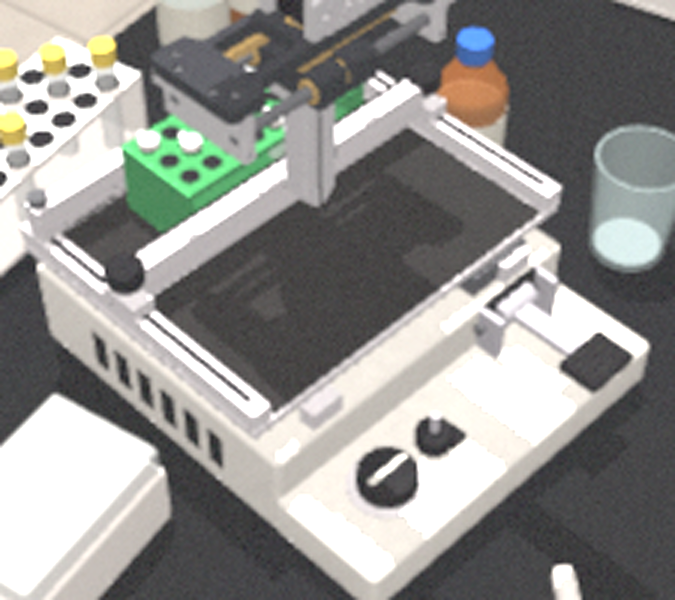

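The bar is up against the rack, which stands flat against the stop, and the lever is still down. I'll bring the push up to 10 N and hold it there.

```bash
python3 - <<'E'
from h import *
from cell import r,readout
x=39
def fx(n=8):
    v=[]
    for _ in range(n): r.hold(.05);v.append(readout.get_force()[:2]@ux)
    return float(np.mean(v))
for i in range(12):
    f=fx()
    if abs(f+10)<.5: break
    x+=float(np.clip((10+f)/3,-1,1))
    r.move_straight(W(x,-6,126),feed=10); print(round(f,1),round(x,2),st())
r.hold(1.5);print("final",fx(15),st())
E
```

```text
-6.9 40.0 (37.6, -6.1, 126.0, 'F', -8.6, -1.4, 4.6, 't', 16.43)
-9.5 40.18 (37.6, -6.1, 126.0, 'F', -9.5, -1.7, 4.4, 't', 17.07)
final -9.787402375309695 (37.6, -6.1, 126.0, 'F', -9.8, -0.9, 4.6, 't', 19.73)
```

```bash
python3 - <<'E'
from h import *
s=lambda a,b,z:ray("side",200+a/3,110+b/3,z)
for n,p in dict(screw0=(216,342,150),screw=(124,270,150),stop0=(40,200,150),stop=(36,197,150),rk_far=(125,147,158),rk_near=(186,192,158)).items():
    d=s(*p)[:2]-O; print(n,round(d@ux,1),round(d@uy,1))
E
```

```text
screw0 -27.9 129.5
screw 50.8 130.1
stop0 131.7 128.3
stop 135.4 128.4
rk_far 125.0 66.3
rk_near 68.2 66.3
```

```bash
python3 -c "
from h import *
from cell import r
print(st());print(r.finish_job())"
```

```text
(37.6, -6.1, 126.0, 'F', -9.8, -0.9, 4.6, 't', 19.73)
the job is handed in; nothing more can be done
None
```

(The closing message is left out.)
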